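# Close the storage dishes with their lids

### The arm

A 6-joint arm with a two-finger parallel gripper is mounted at the origin on a cart in front of the work surface, level with it; the furniture and walls round the work are solid. World frame = base frame: x ahead of the robot, y to its left, z up, the work surface at z = 0. Lengths are in m, angles in rad, forces in N, time in s.
With the tool pointing down it reaches from about 0.275 to 0.825 m from the base axis. Payload 5.2 kg.
Tool frame: the origin (TCP) lies at the very end of the fingers, on their centre line; the grasp point (between the pads) lies 19 mm behind it (env.tcp_to_grasp is the distance from the TCP to the grasp point, in m); z points along the fingers, y is the line along which they close (so a half turn about z gives the same grasp; the last joint's range is limited). The gripper opens to 93 mm and grips with 3 to 60 N. Pads are 15 mm wide; open, the fingers measure 128 mm over their backs; the gripper's body (75 mm by 188 mm) begins 65 mm behind the grasp point.
Start: joints at [0.978, 0.259, 1.535, -0, 1.348, -0.203], TCP at [0.209, 0.509, 0.219] pointing down, gripper open.
Joint ranges: [-3.14, 3.14], [-0.91, 2.08], [0.19, 2.58], [-1.22, 4.36], [0.22, 2.71], [-3.12, 3.12]. Speed limits (rad/s): [2.57, 2.57, 3.14, 3.14, 3.14, 3.14].

### API

Orientations are given as a unit quaternion [x, y, z, w].
In Python, from cell import env gives the robot as it stands.
- The arm moves only by the tool play_rows, never from a script. Its argument "moves" is a list of rows, each a list of 6 numbers: the shift along the tool's x, y, z in m, then the turn, a rotation vector about the tool's x, y, z in degrees. A call has exactly 5 rows; each row shifts and turns the commanded pose from where the row before left it, along the tool's axes as they then stand; what a row does not reach is not made up. A row lasts 1/10 s, in which the tool goes at most 50 mm and 8.59 degrees, less where a joint would pass 70% of its speed; a pose out of reach is approached as far as the arm can. A call is refused whole if a number of a shift passes 0.05 or a number of a turn 8.59, either way. A call with a gripper value outside its range is refused whole. "fingers" is the opening, from 0 (shut) to 1 (fully open), set as the call begins (left out, the last holds). The fingers move at their own pace and stop on an object; "force" is the grip in N (left out, the last holds). Time passes only in rows, so rows that do not move let the fingers close, or fill a call up. It gives the time, the measured TCP pose, the force, the opening and the grip force at its end, in the units of the state.
- env.get_state(): the state, without advancing time (a new reading comes with each control period).
- env.get_image(name): name is "side" or "top"; returns (picture, depth): 400x640x3 uint8, red, green, blue; 400x640 float32, m along the optical axis (not along the pixel's ray), 0 where there is no reading.
- env.camera_model(name): a dict with "mtx" (3x3 intrinsics, pixels), "cam_to_world" (4x4, takes a point from camera to world coordinates). Camera axes: x right, y up, looking along -z (the intrinsics and any distortion apply to the point x, -y, -z); pixel columns grow to the right and rows downward; lengths in m; the calibration is good to about 2 mm. A picture is of the moment at which its call begins. camera_model takes no time and is no camera call.
- env.sign_off(): hands the job in; it is judged then, once.
The state is a dict: "time_s": time; "qpos": joint angles; "joint_vel": joint speeds; "effort": joint torques, N m; "position": TCP position; "ee_rot": TCP orientation; "wrist_force": force on the tool from outside, world axes, zero at the start; "ft_torque": the same for the moment, N m; "finger_gap": finger opening in m; "gripper_force": force on a finger pad.
Only numpy, scipy, OpenCV 4.12 (cv2) and the standard library are available. Lean on these libraries where they do the work, as an engineer would, in place of code of your own. Each camera call takes 0.05 s, during which the arm holds its last target. There are 200 camera calls.

### The job

The food is going into the fridge: close each of the four white dishes with the wooden lid that fits it, by shape and size, so that every lid sits fully home, flat on the rim all round. Lower the lids into place instead of dropping them, leave the dishes standing where they are, do not disturb the tumbler and the salt shaker, and let go of everything at the end.

Things in the scene. Friction and masses are not known exactly. Their poses are not given: they have to be found in the camera images.
- pot_round_large: open white ceramic storage dish, round, 116 mm across, 62 mm high, walls 5 mm, mouth 106 mm across, holding cherry tomatoes; loose, about 0.5 kg. Origin: centre of its underside; z up.
- pot_round_small: open white ceramic storage dish, round, 88 mm across, 56 mm high, walls 5 mm, mouth 78 mm across, holding walnuts; loose, about 0.35 kg. Origin: centre of its underside; z up.
- pot_square: open white ceramic storage dish, square, 100 x 100 mm with rounded corners, sides along its x and y, 60 mm high, walls 5 mm, mouth 90 x 90 mm, holding round biscuits; loose, about 0.5 kg. Origin: centre of its underside; z up.
- pot_oblong: open white ceramic storage dish, oblong, 148 mm along its x by 92 mm along its y with rounded corners, 62 mm high, walls 5 mm, mouth 138 x 82 mm, holding three eggs; loose, about 0.5 kg. Origin: centre of its underside; z up.
- lid_round_large: dark wooden lid, round, 116 mm across, right way up, 0.16 kg: a 9 mm board with a round knob 28 mm in diameter, 27 mm high, in the middle; under it a grey tapered plug 14 mm deep, 80 mm across at the foot, 99 mm at the top. Origin: centre of the plug's underside (z up): board top 23 mm, handle top 50 mm above it. Home on pot_round_large it is 48 mm above the dish's.
- lid_round_small: dark wooden lid, round, 88 mm across, right way up, 0.10 kg: a 9 mm board with a round knob 28 mm in diameter, 27 mm high, in the middle; under it a grey tapered plug 14 mm deep, 52 mm across at the foot, 71 mm at the top. Origin: centre of the plug's underside (z up): board top 23 mm, handle top 50 mm above it. Home on pot_round_small it is 42 mm above the dish's.
- lid_square: dark wooden lid, square, 100 mm along x and y, right way up, 0.14 kg: a 9 mm board with a bar handle 60 mm along x, 15 mm along y, 27 mm high, in the middle; under it a grey tapered plug 14 mm deep, 64 mm square at the foot, 83 mm at the top. Origin: centre of the plug's underside (z up): board top 23 mm, handle top 50 mm above it. Home on pot_square it is 46 mm above the dish's.
- lid_oblong: dark wooden lid, oblong, 148 (x) x 92 mm (y), right way up, 0.16 kg: a 9 mm board with a bar handle 60 mm along x, 15 mm along y, 27 mm high, in the middle; under it a grey tapered plug 14 mm deep, 112 x 56 mm at the foot, 131 x 75 mm at the top. Origin: centre of the plug's underside (z up): board top 23 mm, handle top 50 mm above it. Home on pot_oblong it is 48 mm above the dish's.
- tumbler: clear drinking glass, 81 mm across, 93 mm high, standing at the left; bystander. Origin: centre of its underside.
- salt: salt shaker, 44 mm across, 90 mm high, standing behind the dishes; bystander. Origin: centre of its underside.
Not all that is in view belongs to the job. What is shaped like the pot_round_small but blue is not meant.

How it is judged:
By the outcome, as a careful person would: the job done as asked, in the order asked, and still so for the second after the job is handed in, with the robot touching nothing.
It also fails if it takes over 112 s, if anything falls off the work surface, if the arm or the gripper's body presses on something with over 40 N, if the wrist force passes 120 N, or if a joint passes its speed limit or range.

## Working session

There is one attempt and no reset: what is moved stays moved. The work goes in short steps, Python scripts to look and compute and a tool call to move; the robot and the scene stay as the last step left them, time stands still between calls to the robot, and variables do not carry over. Pictures are saved under pics/ and viewed, at most 14 in all, crops included, and the job is handed in when it is done.

Besides the shell and the picture viewer there is one more tool, called in YAML: its name, and indented under it one key for each argument. play_rows: Moves the arm, as the interface text tells. Its arguments: {"type":"object","properties":{"moves":{"type":"array","items":{"type":"array","items":{"type":"number"}}},"fingers":{"type":"number"},"force":{"type":"number"}},"required":["moves"]}

```bash
ls; mkdir -p pics; python3 - <<'E'
from cell import env
import cv2,numpy as np
for n in("top","side"):
    p,d=env.get_image(n); cv2.imwrite(f"pics/{n}0.png",p[...,::-1]); np.savez(f"/tmp/{n}0.npz",p=p,d=d)
    m=env.camera_model(n); print(n,{k:np.round(v,4).tolist() if not isinstance(v,(str,dict)) else v for k,v in m.items()})
s=env.get_state();print(s)
E
```

```text
pics
top {'mtx': [[514.3116, 0.0, 323.4284], [0.0, 514.3116, 198.8566], [0.0, 0.0, 1.0]], 'cam_to_world': [[0.1344, 0.9284, -0.3464, 0.0208], [-0.9909, 0.1264, -0.0456, 0.0507], [0.0015, 0.3494, 0.937, 1.5712], [0.0, 0.0, 0.0, 1.0]]}
side {'mtx': [[471.8901, 0.0, 317.0668], [0.0, 471.8901, 202.8191], [0.0, 0.0, 1.0]], 'cam_to_world': [[0.5274, 0.4465, -0.7228, -0.5971], [-0.8493, 0.2523, -0.4638, -0.6169], [-0.0247, 0.8585, 0.5123, 0.901], [0.0, 0.0, 0.0, 1.0]]}
{'time_s': 0.1, 'qpos': array([ 9.78184753e-01,  2.59277173e-01,  1.53596290e+00, -2.14974304e-05,
        1.34800922e+00, -2.02828970e-01]), 'joint_vel': array([-0.00171207, -0.00065888, -0.00178071, -0.00212893,  0.00139002,
        0.00026196]), 'effort': array([ 2.60018489e-03, -4.38217378e+01, -2.84642351e+01,  7.21986196e-02,
        3.62023269e-02,  2.87444330e-06]), 'position': array([0.20871216, 0.50832775, 0.21790136]), 'ee_rot': array([ 1.93657491e-01,  9.81068851e-01, -7.67726315e-04, -3.11159956e-04]), 'wrist_force': array([-0.5985629 ,  0.36445962, -0.11794845]), 'ft_torque': array([-0.04278879, -0.07530789, -0.01478395]), 'gripper_force': 0.0, 'finger_gap': 0.0932846620515389}
```

View pics/top0.png

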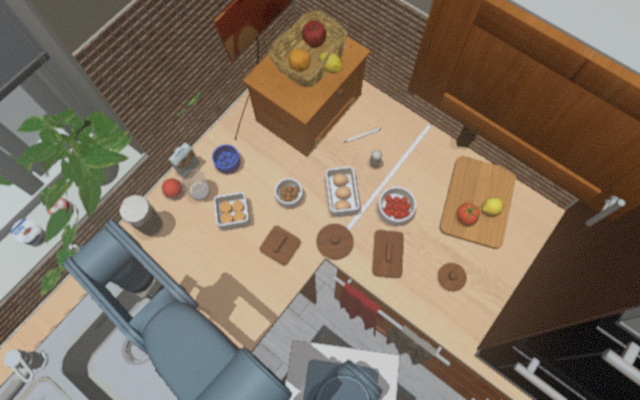

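View pics/side0.png

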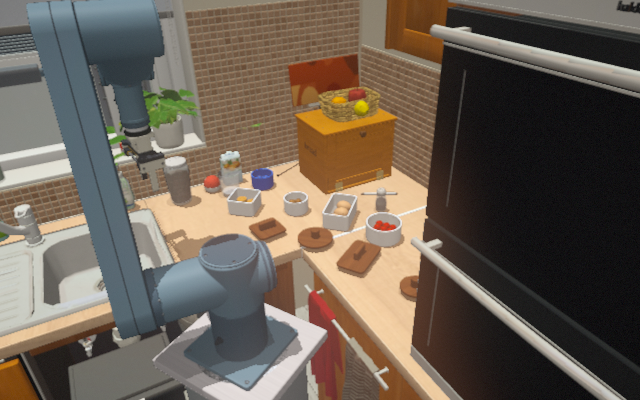

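The top view shows the white dishes: square at (232,211), small round at (288,193), oblong at (342,191) and large round at (397,205). The lids are square (281,245), large round (335,241), oblong (388,253) and small round (452,277). There is also a blue decoy at (227,158), salt at (376,158), and the tumbler near (199,189). The small round dish is the white one with walnuts at (288,193). The blue one at (227,158) is the decoy.

```bash
cat > h.py <<'E'
import numpy as np,cv2
from cell import env
def rays(n,uv):
    m=env.camera_model(n);K=m["mtx"];T=np.array(m["cam_to_world"])
    uv=np.atleast_2d(uv).astype(float)
    d=np.c_[(uv[:,0]-K[0][2])/K[0][0],-(uv[:,1]-K[1][2])/K[1][1],-np.ones(len(uv))]
    return T[:3,3],d@T[:3,:3].T
def plane(n,uv,z):
    o,d=rays(n,uv);return o+d*((z-o[2])/d[:,2])[:,None]
def cloud(n,d):
    v,u=np.mgrid[:400,:640];o,r=rays(n,np.c_[u.ravel(),v.ravel()])
    return (o+r*d.ravel()[:,None]).reshape(400,640,3)
E
cat > meas.py <<'E'
from h import *
f=np.load("/tmp/top0.npz");p,d=f["p"],f["d"];X=cloud("top",d)
g=X[225:260,300:325,2];print("table z",np.median(X[170:185,250:265,2]),X[170:185,250:265,2].std())
hsv=cv2.cvtColor(p,cv2.COLOR_RGB2HSV)
L=dict(sq=(281,245,.1,.1),rl=(335,241,.116,.116),ob=(388,253,.148,.092),rs=(452,277,.088,.088))
lm=((hsv[...,2]<135)&(hsv[...,1]>80)).astype(np.uint8)
for k,(u,v,a,b) in L.items():
    w=np.zeros_like(lm);w[v-30:v+30,u-30:u+30]=lm[v-30:v+30,u-30:u+30]
    n,lab,st,ce=cv2.connectedComponentsWithStats(w)
    i=1+np.argmax(st[1:,4]);c=max(cv2.findContours((lab==i).astype(np.uint8),0,1)[0],key=cv2.contourArea)
    P=plane("top",c[:,0],.0215)[:,:2].astype(np.float32)
    r=cv2.minAreaRect(P);e=cv2.minEnclosingCircle(P)
    q=X[lab==i];q=q[(q[:,2]>.017)&(q[:,2]<.03)];h=X[lab==i];h=h[h[:,2]>.042]
    print(k,"rect",np.round(r[0],4),np.round(r[1],4),round(r[2],1),"circ",np.round(e[0],4),round(e[1],4),"depth rect",[np.round(t,4) for t in cv2.minAreaRect(q[:,:2].astype(np.float32))] if len(q) else 0,"handle",len(h),np.round(h[:,:2].mean(0),4) if len(h) else 0,np.round(np.median(q[:,2]),4))
D=dict(sq=(232,211,.06),rs=(288,193,.056),ob=(342,191,.062),rl=(397,205,.062))
wm=((hsv[...,1]<60)&(hsv[...,2]>120))
for k,(u,v,H) in D.items():
    w=np.zeros((400,640),bool);w[v-32:v+32,u-26:u+26]=1
    m=w&(abs(X[...,2]-H)<.008)
    q=X[m][:,:2].astype(np.float32)
    cm=w&wm; n,lab,st,ce=cv2.connectedComponentsWithStats(cm.astype(np.uint8))
    i=1+np.argmax(st[1:,4]);c=max(cv2.findContours((lab==i).astype(np.uint8),0,1)[0],key=cv2.contourArea)
    P=plane("top",c[:,0],H)[:,:2].astype(np.float32)
    print(k,m.sum(),[np.round(t,4) for t in cv2.minAreaRect(q)],"col",[np.round(t,4) for t in cv2.minAreaRect(P)],np.round(np.median(X[m][:,2]),4))
    big=cv2.resize(p,None,fx=1,fy=1)
vis=p.copy();vis[lm>0]=vis[lm>0]//2+[0,127,0];
for k,(u,v,H) in D.items():
    w=np.zeros((400,640),bool);w[v-32:v+32,u-26:u+26]=1
    vis[w&(abs(X[...,2]-H)<.008)]=[255,0,255]
cv2.imwrite("pics/m1.png",cv2.resize(vis[120:310,170:490],None,fx=2.5,fy=2.5,interpolation=0)[...,::-1])
E
python3 meas.py
```

```text
table z -0.0006727842280453977 0.10462449750893571
sq rect [0.4228 0.2393] [0.0985 0.0925] 66.7 circ [0.4222 0.2389] 0.0605 depth rect [array([0.423 , 0.2406]), array([0.0962, 0.0925]), np.float64(66.8155)] handle 61 [0.4047 0.2319] 0.0222
rl rect [0.4584 0.0728] [0.1066 0.1094] 7.7 circ [0.4592 0.0722] 0.056 depth rect [array([0.4591, 0.0724]), array([0.107 , 0.1076]), np.float64(27.744)] handle 63 [0.4474 0.0728] 0.0226
ob rect [ 0.4419 -0.0957] [0.143  0.0867] 2.1 circ [ 0.4415 -0.0946] 0.0777 depth rect [array([ 0.442 , -0.0956]), array([0.1427, 0.0868]), np.float64(2.3449)] handle 72 [ 0.4052 -0.0808] 0.0223
rs rect [ 0.3902 -0.2963] [0.068  0.0813] 25.7 circ [ 0.3945 -0.2948] 0.0413 depth rect [array([ 0.3901, -0.296 ]), array([0.0675, 0.0801]), np.float64(24.0976)] handle 66 [ 0.3866 -0.2844] 0.0218
sq 220 [array([0.5296, 0.4238]), array([0.148 , 0.1207]), np.float64(17.4109)] col [array([0.5045, 0.4043]), array([0.1198, 0.1079]), np.float64(17.9102)] 0.0582
rs 141 [array([0.5942, 0.2385]), array([0.0864, 0.0861]), np.float64(4.3878)] col [array([0.5876, 0.2401]), array([0.1053, 0.0921]), np.float64(8.5569)] 0.0541
ob 232 [array([0.6225, 0.0717]), array([0.1514, 0.0928]), np.float64(13.8559)] col [array([0.6062, 0.0551]), array([0.1933, 0.1233]), np.float64(14.6956)] 0.0603
rl 215 [array([ 0.5961, -0.1057]), array([0.1139, 0.1156]), np.float64(54.3906)] col [array([ 0.6025, -0.0902]), array([0.1593, 0.1351]), np.float64(45.4834)] 0.0603
```

View pics/m1.png

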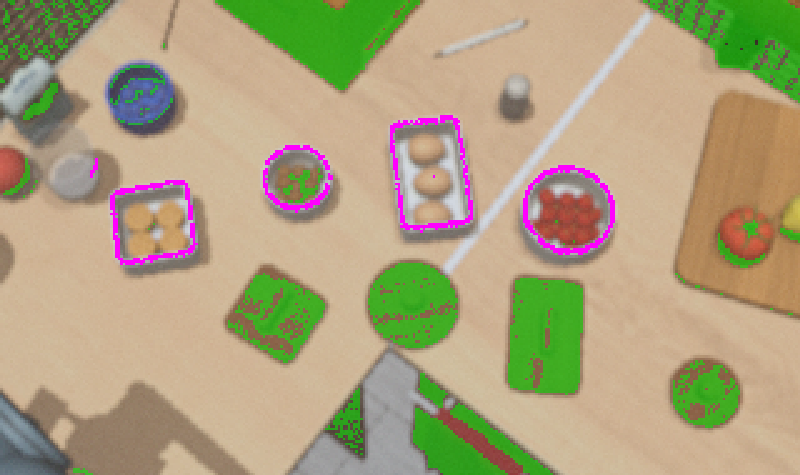

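The magenta depth-based rims are clean apart from tumbler speckle at (95,165) in the crop, so I'll use depth for the lids as well and check with the side camera.

```bash
cat > meas2.py <<'E'
from h import *
import sys
from scipy.optimize import least_squares
tag=sys.argv[1] if len(sys.argv)>1 else "0"
OB=dict(Lsq=(.423,.2406,.0215,'r',.1,.1),Lrl=(.459,.0725,.0215,'c',.116,.116),Lob=(.442,-.0956,.0215,'r',.148,.092),Lrs=(.392,-.296,.0215,'c',.088,.088),
 Dsq=(.51,.408,.06,'r',.1,.1),Drs=(.594,.2385,.056,'c',.088,.088),Dob=(.6225,.0717,.062,'r',.148,.092),Drl=(.5961,-.1057,.062,'c',.116,.116))
for n in("top","side"):
    f=np.load(f"/tmp/{n}{tag}.npz");X=cloud(n,f["d"]);print(n)
    for k,(x,y,H,t,a,b) in OB.items():
        R=np.hypot(a,b)/2+.02 if t=='r' else a/2+.02
        near=np.hypot(X[...,0]-x,X[...,1]-y)<R
        m=(near&(abs(X[...,2]-H)<.007)).astype(np.uint8)
        _,lab,st,_=cv2.connectedComponentsWithStats(m,connectivity=8)
        if len(st)<2: print(k,"none");continue
        q=X[lab==1+np.argmax(st[1:,4])];z=np.median(q[:,2]);q=q[:,:2].astype(np.float32)
        hull=cv2.convexHull(q)[:,0]
        if t=='c':
            if k[0]=='D':
                s=least_squares(lambda s:np.hypot(*(q-s[:2]).T)-s[2],[x,y,a/2],loss='soft_l1',f_scale=.002).x
            else: s=np.r_[cv2.minEnclosingCircle(q)]if 0 else least_squares(lambda s:np.hypot(*(hull-s[:2]).T)-s[2],[x,y,a/2],loss='soft_l1',f_scale=.002).x
            o=np.round(s,4)
        else:
            c,wh,an=cv2.minAreaRect(q); o=np.round([*c,*wh,an],4)
        h=X[near&(X[...,2]>.043)] if k[0]=='L' else X[:0,0]
        ho=''
        if len(h)>10:
            c,wh,an=cv2.minAreaRect(h[:,:2].astype(np.float32)); ho=np.round([*c,*wh,an,h[:,2].max()],4)
        print(k,len(q),o,"z",round(float(z),4),"handle",ho)
    for nm,(x,y) in dict(salt=(.70,-.05)).items():
        q=X[(np.hypot(X[...,0]-x,X[...,1]-y)<.08)&(X[...,2]>.075)&(X[...,2]<.11)];print("salt",len(q),np.round(q.mean(0),3) if len(q) else'')
E
python3 meas2.py
```

```text
top
Lsq 827 [ 0.4264  0.2417  0.1011  0.1005 66.9116] z 0.0221 handle [4.26600e-01 2.41100e-01 1.44000e-02 5.90000e-02 6.57057e+01 5.56000e-02]
Lrl 913 [0.4622 0.074  0.0575] z 0.0222 handle [4.61400e-01 7.36000e-02 2.41000e-02 2.58000e-02 4.90534e+01 5.58000e-02]
Lob 1199 [ 0.4449 -0.0956  0.1487  0.0925  2.0467] z 0.0219 handle [ 0.4838 -0.1075  0.1328  0.0496  5.9096  0.0666]
Lrs 550 [ 0.3989 -0.2957  0.0436] z 0.0216 handle [ 0.398  -0.2945  0.025   0.0268  0.3277  0.0554]
Dsq 147 [ 0.5104  0.4069  0.1012  0.0998 17.5091] z 0.0586 handle 
Drs 73 [0.5944 0.2387 0.0412] z 0.0548 handle 
Dob 116 [ 0.5889  0.0629  0.0805  0.0928 15.7986] z 0.0603 handle 
Drl 109 [ 0.5961 -0.1057  0.0556] z 0.0607 handle 
salt 80 [ 0.746 -0.024  0.084]
side
Lsq 407 [ 0.4252  0.2402  0.1042  0.1017 66.0568] z 0.0224 handle [4.24600e-01 2.39300e-01 2.10000e-02 5.62000e-02 6.50845e+01 5.39000e-02]
Lrl 537 [0.4596 0.0723 0.0584] z 0.0227 handle [0.4588 0.073  0.0245 0.0281 0.465  0.0522]
Lob 821 [ 0.4435 -0.0965  0.1532  0.0939  2.0534] z 0.0225 handle [ 0.4835 -0.1134  0.1353  0.0613  7.1112  0.0659]
Lrs 251 [ 0.3965 -0.2948  0.0415] z 0.0226 handle [ 3.9620e-01 -2.9390e-01  2.8500e-02  1.6300e-02  2.0537e+01  5.2900e-02]
Dsq 163 [ 0.5077  0.4044  0.1071  0.1023 14.9023] z 0.0577 handle 
Drs 115 [0.5931 0.2372 0.0416] z 0.0535 handle 
Dob 186 [ 0.6207  0.0691  0.1581  0.0925 14.8363] z 0.0605 handle 
Drl 201 [ 0.5936 -0.1072  0.0556] z 0.0599 handle 
salt 51 [ 0.742 -0.028  0.083]
```

```bash
cat > to.py <<'E'
# to.py x y z yawY(deg, world angle of tool y, mod 180) nrows : tool-frame rows to a TCP target
import sys
from h import *
from scipy.spatial.transform import Rotation as R
x,y,z,a,n=map(float,sys.argv[1:6]);n=int(n)
s=env.get_state();q=R.from_quat(s["ee_rot"]);p=s["position"]
b=np.degrees(np.arctan2(*q.as_matrix()[1::-1,1]))
da=(a-b+90)%180-90
des=R.from_euler('z',a if abs((a-b+180)%360-180)<=90 else a+180,degrees=True)*R.from_matrix([[0,1,0],[1,0,0],[0,0,-1]])
tilt=(q.inv()*des).as_rotvec(degrees=True)
print("pos",np.round(p,4),"yawY",round(b,1),"q",np.round(s["qpos"],2),"gap",round(s["finger_gap"],4),"t",round(s["time_s"],1),"F",np.round(s["wrist_force"],1))
d=np.array([x,y,z])-p;c=q
print("total shift tool mm",np.round(q.inv().apply(d)*1000,1),"rot",np.round(tilt,2))
for i in range(n):
    if i%5==0:print("--")
    print(np.round(np.r_[c.inv().apply(d/n),tilt/n],4).tolist())
    c=c*R.from_rotvec(tilt/n,degrees=True)
E
python3 - <<'E'
from h import *
for n,px in dict(boxcorner=(308,150),tumb_base=(200,197),fridge=(478,352),fr2=(575,215),blue=(227,165)).items(): print(n,np.round(plane("top",px,0)[0],3))
f=np.load("/tmp/top0.npz");X=cloud("top",f["d"])
for nm,c in dict(Lsq=(.4255,.2408),Lrl=(.461,.073),Lob=(.444,-.096),Lrs=(.3975,-.295),Dsq=(.509,.4057),Drs=(.5937,.238),Dob=(.6215,.07),Drl=(.595,-.1065)).items():
    r=np.hypot(X[...,0]-c[0],X[...,1]-c[1])
    for h in(.075,.14):
        m=(X[...,2]>h)&(X[...,2]<.6);i=np.argmin(np.where(m,r,9));print(nm,h,np.round(r.flat[i],3),np.round(X.reshape(-1,3)[i],3))
E
python3 to.py .4255 .2408 .09 66 10
```

```text
boxcorner [0.769 0.202 0.   ]
tumb_base [0.554 0.527 0.   ]
fridge [ 0.187 -0.387  0.   ]
fr2 [ 0.656 -0.684  0.   ]
blue [0.678 0.463 0.   ]
Lsq 0.075 0.269 [0.202 0.392 0.577]
Lsq 0.14 0.269 [0.202 0.392 0.577]
Lrl 0.075 0.234 [ 0.661 -0.05   0.594]
Lrl 0.14 0.234 [ 0.661 -0.05   0.594]
Lob 0.075 0.166 [ 0.589 -0.177  0.597]
Lob 0.14 0.166 [ 0.589 -0.177  0.597]
Lrs 0.075 0.105 [ 0.486 -0.352  0.598]
Lrs 0.14 0.105 [ 0.486 -0.352  0.598]
Dsq 0.075 0.099 [0.547 0.497 0.097]
Dsq 0.14 0.219 [0.441 0.614 0.142]
Drs 0.075 0.142 [0.73  0.199 0.258]
Drs 0.14 0.142 [0.73  0.199 0.258]
Dob 0.075 0.126 [ 0.661 -0.05   0.594]
Dob 0.14 0.126 [ 0.661 -0.05   0.594]
Drl 0.075 0.029 [ 0.62  -0.122  0.597]
Drl 0.14 0.029 [ 0.62  -0.122  0.597]
pos [0.2087 0.5083 0.2179] yawY 67.7 q [ 0.98  0.26  1.54 -0.    1.35 -0.2 ] gap 0.0933 t 0.1 F [-0.6  0.4 -0.1]
total shift tool mm [-302.2 -164.9  128.1] rot [-0.09 -0.02  1.67]
--
[-0.0302, -0.0165, 0.0128, -0.0093, -0.0017, 0.1667]
[-0.0303, -0.0164, 0.0128, -0.0093, -0.0017, 0.1667]
[-0.0303, -0.0163, 0.0128, -0.0093, -0.0017, 0.1667]
[-0.0304, -0.0162, 0.0128, -0.0093, -0.0017, 0.1667]
[-0.0304, -0.0161, 0.0128, -0.0093, -0.0017, 0.1667]
--
[-0.0305, -0.0161, 0.0128, -0.0093, -0.0017, 0.1667]
[-0.0305, -0.016, 0.0128, -0.0093, -0.0017, 0.1667]
[-0.0305, -0.0159, 0.0128, -0.0093, -0.0017, 0.1667]
[-0.0306, -0.0158, 0.0128, -0.0093, -0.0017, 0.1667]
[-0.0306, -0.0157, 0.0128, -0.0093, -0.0017, 0.1667]
```

```bash
python3 - <<'E'
from h import *
for n in("top","side"):
    f=np.load(f"/tmp/{n}0.npz");X=cloud(n,f["d"]).reshape(-1,3)
    for y0 in np.arange(-.6,.35,.1):
        s=X[(X[:,1]>y0)&(X[:,1]<y0+.1)&(X[:,0]>.25)&(X[:,0]<.9)]
        o=[]
        for z0 in(.12,.3,.5,.7,.9):
            t=s[(s[:,2]>z0)&(s[:,2]<z0+.2)]
            o.append((len(t),round(float(np.percentile(t[:,0],5)),2),round(float(t[:,2].min()),2)) if len(t)>3 else None)
        print(n,round(y0,1),o)
E
```

```text
top -0.6 [(1066, 0.41, 0.12), (811, 0.41, 0.3), (433, 0.41, 0.5), None, None]
top -0.5 [(1110, 0.26, 0.12), (1665, 0.26, 0.3), (4392, 0.26, 0.5), (2083, 0.26, 0.7), None]
top -0.4 [(6, 0.85, 0.12), None, (2064, 0.47, 0.59), (5180, 0.47, 0.7), (3527, 0.49, 0.9)]
top -0.3 [(7, 0.85, 0.12), None, (1920, 0.52, 0.59), (5086, 0.53, 0.7), (4394, 0.53, 0.9)]
top -0.2 [None, None, (1748, 0.58, 0.59), (4650, 0.58, 0.7), (1700, 0.58, 0.9)]
top -0.1 [None, None, (785, 0.63, 0.59), (2166, 0.63, 0.7), (29, 0.63, 0.9)]
top -0.0 [None, None, None, None, None]
top 0.1 [(1600, 0.76, 0.12), (251, 0.85, 0.3), None, None, None]
top 0.2 [(1945, 0.75, 0.12), (408, 0.84, 0.3), None, None, None]
top 0.3 [(1241, 0.8, 0.12), (47, 0.88, 0.3), None, None, None]
side -0.6 [None, None, None, (12, 0.25, 0.76), None]
side -0.5 [None, None, None, (147, 0.25, 0.76), None]
side -0.4 [None, None, None, None, None]
side -0.3 [None, None, (611, 0.55, 0.59), (326, 0.55, 0.7), None]
side -0.2 [None, None, (1259, 0.58, 0.59), (352, 0.59, 0.7), None]
side -0.1 [None, None, (520, 0.63, 0.59), (103, 0.63, 0.7), None]
side -0.0 [None, None, None, None, None]
side 0.1 [(1836, 0.75, 0.12), (200, 0.85, 0.3), None, None, None]
side 0.2 [(1040, 0.74, 0.12), (193, 0.84, 0.3), None, None, None]
side 0.3 [(584, 0.8, 0.12), (18, 0.87, 0.3), None, None, None]
```

play_rows:
  moves:
    - [-0.03,-0.0165,0.006,0,0,0.17]
    - [-0.03,-0.0165,0.006,0,0,0.17]
    - [-0.03,-0.0165,0.006,0,0,0.17]
    - [-0.03,-0.0165,0.006,0,0,0.17]
    - [-0.03,-0.0165,0.006,0,0,0.17]
  fingers: 0.7
  force: 25

```text
time_s: 0.6
position: [0.316, 0.3736, 0.1881]
ee_rot: [0.201, 0.98, -0.0, -0.0]
wrist_force: [0.2, 0.3, 0.9]
finger_gap: 0.0655
gripper_force: 0.0
```

play_rows:
  moves:
    - [-0.0305,-0.016,0.01,0,0,0.17]
    - [-0.0305,-0.016,0.016,0,0,0.17]
    - [-0.0305,-0.016,0.02,0,0,0.17]
    - [-0.0305,-0.016,0.026,0,0,0.17]
    - [-0.0305,-0.016,0.026,0,0,0.17]

```text
time_s: 1.1
position: [0.4242, 0.2394, 0.0898]
ee_rot: [0.208, 0.978, 0.0, 0.0]
wrist_force: [0.7, 0.4, -0.7]
finger_gap: 0.065
gripper_force: 0.0
```

```bash
python3 to.py .4255 .2408 .027 66 5
```

```text
pos [0.4242 0.2394 0.0898] yawY 66.0 q [ 0.28  0.28  1.86  0.    1.01 -0.87] gap 0.065 t 1.1 F [ 0.7  0.4 -0.7]
total shift tool mm [-0.6  1.8 62.8] rot [ 0.02  0.02 -0.04]
--
[-0.0001, 0.0004, 0.0126, 0.0043, 0.0048, -0.0078]
[-0.0001, 0.0004, 0.0126, 0.0043, 0.0048, -0.0078]
[-0.0001, 0.0004, 0.0126, 0.0043, 0.0048, -0.0078]
[-0.0001, 0.0004, 0.0126, 0.0043, 0.0048, -0.0078]
[-0.0001, 0.0004, 0.0126, 0.0043, 0.0048, -0.0078]
```

play_rows:
  moves:
    - [-0.0003,0.0009,0.016,0,0,0]
    - [-0.0003,0.0009,0.016,0,0,0]
    - [0,0,0.015,0,0,0]
    - [0,0,0.01,0,0,0]
    - [0,0,0.006,0,0,0]

```text
time_s: 1.6
position: [0.4241, 0.2418, 0.0267]
ee_rot: [0.208, 0.978, -0.0, -0.001]
wrist_force: [1.0, -0.3, -0.4]
finger_gap: 0.0653
gripper_force: 0.0
```

play_rows:
  moves:
    - [0,0,0,0,0,0]
    - [0,0,0,0,0,0]
    - [0,0,0,0,0,0]
    - [0,0,0,0,0,0]
    - [0,0,0,0,0,0]
  fingers: 0

```text
time_s: 2.1
position: [0.4251, 0.2421, 0.0281]
ee_rot: [0.208, 0.978, 0.0, 0.0]
wrist_force: [-0.1, 0.1, -0.5]
finger_gap: 0.0296
gripper_force: 0.0
```

play_rows:
  moves:
    - [0,0,-0.004,0,0,0]
    - [0,0,-0.012,0,0,0]
    - [0,0,-0.03,0,0,0]
    - [0,0,-0.04,0,0,0]
    - [0,0,-0.04,0,0,0]

```text
time_s: 2.6
position: [0.424, 0.2418, 0.1554]
ee_rot: [0.208, 0.978, -0.0, -0.001]
wrist_force: [1.0, 0.5, -2.4]
finger_gap: 0.0146
gripper_force: 25.0
```

```bash
python3 to.py .509 .4057 .15 106.2 10
```

```text
pos [0.424  0.2418 0.1554] yawY 66.0 q [ 0.29  0.2   1.77 -0.    1.17 -0.86] gap 0.0146 t 2.6 F [ 1.   0.5 -2.4]
total shift tool mm [-10.8 184.3   5.2] rot [-2.000e-02 -6.000e-02 -4.023e+01]
--
[-0.0011, 0.0184, 0.0005, -0.0024, -0.0063, -4.0233]
[-0.0024, 0.0183, 0.0005, -0.0024, -0.0063, -4.0233]
[-0.0037, 0.0181, 0.0005, -0.0024, -0.0063, -4.0233]
[-0.0049, 0.0178, 0.0005, -0.0024, -0.0063, -4.0233]
[-0.0062, 0.0174, 0.0005, -0.0024, -0.0063, -4.0233]
--
[-0.0074, 0.0169, 0.0005, -0.0024, -0.0063, -4.0233]
[-0.0085, 0.0164, 0.0005, -0.0024, -0.0063, -4.0233]
[-0.0097, 0.0157, 0.0005, -0.0024, -0.0063, -4.0233]
[-0.0107, 0.015, 0.0005, -0.0024, -0.0063, -4.0233]
[-0.0118, 0.0142, 0.0005, -0.0024, -0.0063, -4.0233]
```

The fingers were still closing when the lift began, so the bar was caught high up. I'll set the lid down with a light grip, so the pads slide down the bar, and grip it again.

play_rows:
  moves:
    - [0,0,0.03,0,0,0]
    - [0,0,0.035,0,0,0]
    - [0,0,0.03,0,0,0]
    - [0,0,0.01,0,0,0]
    - [0,0,0.003,0,0,0]

```text
time_s: 3.1
position: [0.4241, 0.2418, 0.0452]
ee_rot: [0.208, 0.978, -0.001, -0.001]
wrist_force: [0.1, -0.8, -2.0]
finger_gap: 0.0146
gripper_force: 25.0
```

play_rows:
  moves:
    - [0,0,0.002,0,0,0]
    - [0,0,0.004,0,0,0]
    - [0,0,0.004,0,0,0]
    - [0,0,0.004,0,0,0]
    - [0,0,0.004,0,0,0]
  force: 3

```text
time_s: 3.6
position: [0.4261, 0.2426, 0.0284]
ee_rot: [0.208, 0.978, 0.001, 0.001]
wrist_force: [0.9, 2.4, 4.3]
finger_gap: 0.015
gripper_force: 3.0
```

play_rows:
  moves:
    - [0,0,0,0,0,0]
    - [0,0,0,0,0,0]
    - [0,0,0,0,0,0]
    - [0,0,0,0,0,0]
    - [0,0,0,0,0,0]
  force: 30

```text
time_s: 4.1
position: [0.426, 0.2426, 0.0282]
ee_rot: [0.208, 0.978, 0.001, 0.001]
wrist_force: [1.4, 3.8, 5.3]
finger_gap: 0.015
gripper_force: 30.0
```

play_rows:
  moves:
    - [0,0,-0.006,0,0,0]
    - [0,0,-0.02,0,0,0]
    - [0,0,-0.03,0,0,0]
    - [0,0,-0.036,0,0,0]
    - [0,0,-0.036,0,0,0]

```text
time_s: 4.6
position: [0.4228, 0.2412, 0.1558]
ee_rot: [0.208, 0.978, -0.001, -0.002]
wrist_force: [0.9, -0.2, -1.9]
finger_gap: 0.0148
gripper_force: 30.0
```

play_rows:
  moves:
    - [-0.0011,0.0184,0,0,0,-4.02]
    - [-0.0024,0.0183,0,0,0,-4.02]
    - [-0.0037,0.0181,0,0,0,-4.02]
    - [-0.0049,0.0178,0,0,0,-4.02]
    - [-0.0062,0.0174,0,0,0,-4.02]

```text
time_s: 5.1
position: [0.4661, 0.3236, 0.1545]
ee_rot: [0.033, 0.999, -0.001, -0.002]
wrist_force: [0.4, -0.3, -2.2]
finger_gap: 0.0147
gripper_force: 30.0
```

play_rows:
  moves:
    - [-0.0074,0.0169,0,0,0,-4.02]
    - [-0.0085,0.0164,0,0,0,-4.02]
    - [-0.0097,0.0157,0,0,0,-4.02]
    - [-0.0107,0.015,0,0,0,-4.02]
    - [-0.0118,0.0142,0,0,0,-4.02]

```text
time_s: 5.6
position: [0.5088, 0.4053, 0.1542]
ee_rot: [-0.142, 0.99, -0.001, -0.002]
wrist_force: [0.4, -0.2, -1.2]
finger_gap: 0.0147
gripper_force: 30.0
```

```bash
python3 to.py .509 .4057 .10 106.2 5; python3 - <<'E'
from h import *
p,d=env.get_image("side");X=cloud("side",d)
s=env.get_state()["position"]
m=(np.hypot(X[...,0]-s[0],X[...,1]-s[1])<.09)&(X[...,2]>s[2]-.025)&(X[...,2]<s[2]+.003)
q=X[m][:,:2].astype(np.float32);print(len(q),np.median(X[m][:,2]),cv2.minAreaRect(q))
v,u=np.where(m);print(u.min(),u.max(),v.min(),v.max())
cv2.imwrite("pics/s1.png",cv2.resize(p[130:260,170:330],None,fx=4,fy=4)[...,::-1])
E
```

```text
pos [0.5088 0.4053 0.1542] yawY 106.3 q [ 0.5   0.48  1.36 -0.    1.3  -1.35] gap 0.0147 t 5.6 F [ 0.4 -0.2 -1.2]
total shift tool mm [-0.6  0.4 54.2] rot [-0.08 -0.25  0.13]
--
[-0.0001, 0.0001, 0.0108, -0.016, -0.0507, 0.026]
[-0.0001, 0.0001, 0.0108, -0.016, -0.0507, 0.026]
[-0.0001, 0.0001, 0.0108, -0.016, -0.0507, 0.026]
[-0.0001, 0.0001, 0.0108, -0.016, -0.0507, 0.026]
[-0.0001, 0.0001, 0.0108, -0.016, -0.0507, 0.026]
334 0.14834762085405384 ((0.5101150274276733, 0.4044249951839447), (0.10827182978391647, 0.10528621077537537), 17.945749282836914)
225 259 167 182
```

View pics/s1.png

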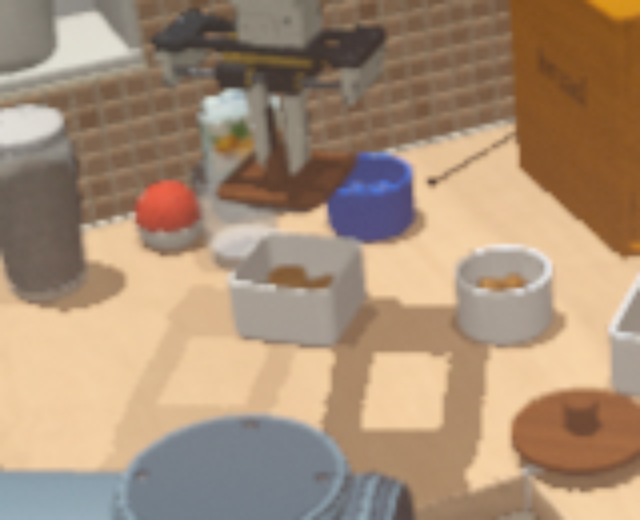

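The crop shows the lid held level above the square dish, with the dish at about (297,285). I'll lower it now.

play_rows:
  moves:
    - [0.0005,0,0.015,0,-0.1,0]
    - [0.0005,0,0.02,0,-0.1,0]
    - [0,0,0.015,0,0,0]
    - [0,0,0.01,0,0,0]
    - [0,0,0.005,0,0,0]

```text
time_s: 6.15
position: [0.5078, 0.4045, 0.0889]
ee_rot: [-0.14, 0.99, -0.001, -0.0]
wrist_force: [-1.1, -0.6, -1.8]
finger_gap: 0.0145
gripper_force: 30.0
```

play_rows:
  moves:
    - [0,0,0.003,0,0,0]
    - [0,0,0.003,0,0,0]
    - [0,0,0.002,0,0,0]
    - [0,0,0.002,0,0,0]
    - [0,0,0.002,0,0,0]

```text
time_s: 6.65
position: [0.5094, 0.4056, 0.0789]
ee_rot: [-0.141, 0.99, 0.0, 0.002]
wrist_force: [1.0, 0.2, -2.3]
finger_gap: 0.0147
gripper_force: 30.0
```

play_rows:
  moves:
    - [0,0,0.001,0,0,0]
    - [0,0,0.001,0,0,0]
    - [0,0,0.0005,0,0,0]
    - [0,0,0,0,0,0]
    - [0,0,0,0,0,0]

```text
time_s: 7.15
position: [0.5092, 0.4055, 0.0762]
ee_rot: [-0.141, 0.99, 0.0, 0.002]
wrist_force: [-0.3, 0.3, -2.1]
finger_gap: 0.0147
gripper_force: 30.0
```

play_rows:
  moves:
    - [0,0,0.001,0,0,0]
    - [0,0,0.001,0,0,0]
    - [0,0,0.0005,0,0,0]
    - [0,0,0.0005,0,0,0]
    - [0,0,0,0,0,0]

```text
time_s: 7.65
position: [0.5093, 0.4055, 0.0742]
ee_rot: [-0.141, 0.99, 0.0, 0.002]
wrist_force: [-1.4, -1.7, 5.0]
finger_gap: 0.015
gripper_force: 30.0
```

```bash
python3 - <<'E'
from h import *
s=env.get_state();print(s["wrist_force"],s["position"],s["ft_torque"])
E
```

```text
[-1.40238002 -1.6902551   5.04663175] [0.5092714  0.4055405  0.07417392] [-0.22123441  0.42075314 -0.07798058]
```

Contact came at the expected home height, so I'll release.

play_rows:
  moves:
    - [0,0,0,0,0,0]
    - [0,0,0,0,0,0]
    - [0,0,0,0,0,0]
    - [0,0,0,0,0,0]
    - [0,0,0,0,0,0]
  fingers: 0.45

```text
time_s: 8.15
position: [0.5092, 0.4055, 0.073]
ee_rot: [-0.141, 0.99, 0.0, 0.002]
wrist_force: [-0.0, -0.2, 0.0]
finger_gap: 0.0416
gripper_force: 0.0
```

play_rows:
  moves:
    - [0,0,-0.01,0,0,0]
    - [0,0,-0.02,0,0,0]
    - [0,0,-0.025,0,0,0]
    - [0,0,-0.03,0,0,0]
    - [0,0,-0.03,0,0,0]
  fingers: 0.6

```text
time_s: 8.65
position: [0.5087, 0.4053, 0.1899]
ee_rot: [-0.141, 0.99, 0.0, 0.002]
wrist_force: [0.2, 0.1, -0.1]
finger_gap: 0.0555
gripper_force: 0.0
```

```bash
python3 to.py .461 .073 .10 60 10
```

```text
pos [0.5087 0.4053 0.1899] yawY 106.2 q [ 0.5   0.45  1.32 -0.    1.36 -1.35] gap 0.0555 t 8.7 F [ 0.2  0.1 -0.1]
total shift tool mm [ 138.7 -305.9   89.4] rot [ 0.09  0.2  46.17]
--
[0.0139, -0.0306, 0.0089, 0.0086, 0.0197, 4.6168]
[0.0114, -0.0316, 0.0089, 0.0086, 0.0197, 4.6168]
[0.0088, -0.0324, 0.009, 0.0086, 0.0197, 4.6168]
[0.0061, -0.033, 0.009, 0.0086, 0.0197, 4.6168]
[0.0035, -0.0334, 0.009, 0.0086, 0.0197, 4.6168]
--
[0.0007, -0.0336, 0.009, 0.0086, 0.0197, 4.6168]
[-0.002, -0.0335, 0.009, 0.0086, 0.0197, 4.6168]
[-0.0047, -0.0333, 0.009, 0.0086, 0.0197, 4.6168]
[-0.0073, -0.0328, 0.009, 0.0086, 0.0197, 4.6168]
[-0.0099, -0.0321, 0.009, 0.0086, 0.0197, 4.6168]
```

play_rows:
  moves:
    - [0.0139,-0.0306,0.009,0,0,4.62]
    - [0.0114,-0.0316,0.009,0,0,4.62]
    - [0.0088,-0.0324,0.009,0,0,4.62]
    - [0.0061,-0.033,0.009,0,0,4.62]
    - [0.0035,-0.0334,0.009,0,0,4.62]

```text
time_s: 9.15
position: [0.4848, 0.2381, 0.1436]
ee_rot: [0.062, 0.998, 0.001, 0.002]
wrist_force: [0.5, -0.2, 1.4]
finger_gap: 0.0557
gripper_force: 0.0
```

play_rows:
  moves:
    - [0.0007,-0.0336,0.009,0,0,4.62]
    - [-0.002,-0.0335,0.009,0,0,4.62]
    - [-0.0047,-0.0333,0.009,0,0,4.62]
    - [-0.0073,-0.0328,0.009,0,0,4.62]
    - [-0.0099,-0.0321,0.009,0,0,4.62]

```text
time_s: 9.65
position: [0.4612, 0.0718, 0.0983]
ee_rot: [0.261, 0.965, 0.001, 0.002]
wrist_force: [0.5, 0.1, -0.4]
finger_gap: 0.056
gripper_force: 0.0
```

```bash
python3 to.py .461 .073 .028 60 5; python3 - <<'E'
from h import *
for n in("top","side"):
    p,d=env.get_image(n);np.savez(f"/tmp/{n}1.npz",p=p,d=d)
    X=cloud(n,d);c=(.509,.4057)
    m=(np.hypot(X[...,0]-c[0],X[...,1]-c[1])<.08)
    b=X[m&(abs(X[...,2]-.069)<.008)];A=np.c_[b[:,:2]-c,np.ones(len(b))]
    print(n,len(b),"plane",np.linalg.lstsq(A,b[:,2],rcond=None)[0],cv2.minAreaRect(b[:,:2].astype(np.float32)))
E
```

```text
pos [0.4612 0.0718 0.0983] yawY 59.8 q [-0.09  0.23  1.9   0.    1.01 -1.13] gap 0.056 t 9.7 F [ 0.5  0.1 -0.4]
total shift tool mm [ 1.1  0.7 70.3] rot [ 0.18  0.23 -0.21]
--
[0.0002, 0.0001, 0.0141, 0.0367, 0.045, -0.0422]
[0.0002, 0.0002, 0.0141, 0.0367, 0.045, -0.0422]
[0.0002, 0.0002, 0.0141, 0.0367, 0.045, -0.0422]
[0.0002, 0.0002, 0.0141, 0.0367, 0.045, -0.0422]
[0.0002, 0.0002, 0.0141, 0.0367, 0.045, -0.0422]
top 851 plane [ 0.00217459 -0.00227239  0.06798419] ((0.5113838911056519, 0.4061768054962158), (0.10475371032953262, 0.10031762719154358), 16.806522369384766)
side 363 plane [0.01053764 0.01049768 0.06829328] ((0.5096108317375183, 0.40367361903190613), (0.1048787534236908, 0.10204201191663742), 15.754135131835938)
```

The square lid is home, flat, with its board top at the expected height. Next is the large round lid.

play_rows:
  moves:
    - [0.0005,0.0004,0.02,0.1,0.1,0]
    - [0.0005,0.0004,0.02,0.1,0.1,0]
    - [0,0,0.017,0,0,0]
    - [0,0,0.009,0,0,0]
    - [0,0,0.004,0,0,0]

```text
time_s: 10.25
position: [0.4606, 0.0747, 0.0275]
ee_rot: [0.259, 0.966, -0.0, -0.001]
wrist_force: [-1.0, 0.5, 0.6]
finger_gap: 0.056
gripper_force: 0.0
```

play_rows:
  moves:
    - [0,0,0,0,0,0]
    - [0,0,0,0,0,0]
    - [0,0,0,0,0,0]
    - [0,0,0,0,0,0]
    - [0,0,0,0,0,0]
  fingers: 0
  force: 30

```text
time_s: 10.75
position: [0.4611, 0.0742, 0.0282]
ee_rot: [0.259, 0.966, -0.0, -0.0]
wrist_force: [-0.9, 1.2, 3.6]
finger_gap: 0.0276
gripper_force: 30.0
```

play_rows:
  moves:
    - [0,0,0,0,0,0]
    - [0,0,0,0,0,0]
    - [0,0,0,0,0,0]
    - [0,0,0,0,0,0]
    - [0,0,0,0,0,0]

```text
time_s: 11.25
position: [0.4611, 0.0742, 0.0282]
ee_rot: [0.259, 0.966, -0.0, -0.0]
wrist_force: [-0.6, 0.0, 5.6]
finger_gap: 0.0275
gripper_force: 30.0
```

play_rows:
  moves:
    - [0,0,-0.006,0,0,0]
    - [0,0,-0.02,0,0,0]
    - [0,0,-0.03,0,0,0]
    - [0,0,-0.036,0,0,0]
    - [0,0,-0.036,0,0,0]

```text
time_s: 11.75
position: [0.4599, 0.0743, 0.1566]
ee_rot: [0.259, 0.966, -0.001, -0.002]
wrist_force: [1.5, 0.4, -1.1]
finger_gap: 0.0273
gripper_force: 30.0
```

```bash
python3 to.py .595 -.1065 .155 60 10
```

```text
pos [0.4599 0.0743 0.1566] yawY 60.0 q [-0.08  0.16  1.82 -0.    1.16 -1.13] gap 0.0273 t 11.8 F [ 1.5  0.4 -1.1]
total shift tool mm [-207.4  -88.9    1.3] rot [-0.11 -0.15 -0.04]
--
[-0.0207, -0.0089, 0.0001, -0.0106, -0.0153, -0.0035]
[-0.0207, -0.0089, 0.0001, -0.0106, -0.0153, -0.0035]
[-0.0207, -0.0089, 0.0001, -0.0106, -0.0153, -0.0035]
[-0.0207, -0.0089, 0.0001, -0.0106, -0.0153, -0.0035]
[-0.0207, -0.0089, 0.0001, -0.0106, -0.0153, -0.0035]
--
[-0.0207, -0.0089, 0.0001, -0.0106, -0.0153, -0.0035]
[-0.0207, -0.0089, 0.0001, -0.0106, -0.0153, -0.0035]
[-0.0207, -0.0089, 0.0002, -0.0106, -0.0153, -0.0035]
[-0.0207, -0.0089, 0.0002, -0.0106, -0.0153, -0.0035]
[-0.0207, -0.0089, 0.0002, -0.0106, -0.0153, -0.0035]
```

play_rows:
  moves:
    - [-0.0207,-0.0089,0,0,0,0]
    - [-0.0207,-0.0089,0,0,0,0]
    - [-0.0207,-0.0089,0,0,0,0]
    - [-0.0207,-0.0089,0,0,0,0]
    - [-0.0207,-0.0089,0,0,0,0]

```text
time_s: 12.25
position: [0.5281, -0.0167, 0.1554]
ee_rot: [0.259, 0.966, -0.0, -0.001]
wrist_force: [0.9, -0.4, -0.7]
finger_gap: 0.0273
gripper_force: 30.0
```

play_rows:
  moves:
    - [-0.025,-0.011,0,0,0,0]
    - [-0.025,-0.011,0,0,0,0]
    - [-0.025,-0.0105,0,0,0,0]
    - [-0.018,-0.008,0,0,0,0]
    - [-0.0105,-0.004,0,0,0,0]

```text
time_s: 12.75
position: [0.5958, -0.1078, 0.155]
ee_rot: [0.26, 0.966, -0.0, -0.001]
wrist_force: [0.4, -0.1, -1.9]
finger_gap: 0.0274
gripper_force: 30.0
```

```bash
cat > lidat.py <<'E'
from h import *
s=env.get_state()["position"]
for n in("top","side"):
    p,d=env.get_image(n);X=cloud(n,d)
    m=(np.hypot(X[...,0]-s[0],X[...,1]-s[1])<.095)&(X[...,2]>s[2]-.014)&(X[...,2]<s[2]+.001)
    q=X[m][:,:2].astype(np.float32)
    if len(q)>20:print(n,len(q),round(float(np.median(X[m][:,2])),4),cv2.minAreaRect(q),cv2.minEnclosingCircle(q))
E
python3 lidat.py; python3 to.py .595 -.1065 .09 60 5
```

```text
side 477 0.149 ((0.5915814638137817, -0.11083311587572098), (0.10847419500350952, 0.11241978406906128), 23.726985931396484) ((0.5944522023200989, -0.11224359273910522), 0.05979812890291214)
pos [ 0.5957 -0.1073  0.155 ] yawY 59.9 q [-0.36  0.4   1.49 -0.    1.25 -1.41] gap 0.0273 t 12.8 F [-0.3 -0.4 -2.1]
total shift tool mm [ 0.9  0.4 65. ] rot [-0.07 -0.1  -0.11]
--
[0.0002, 0.0001, 0.013, -0.0139, -0.0197, -0.0214]
[0.0002, 0.0001, 0.013, -0.0139, -0.0197, -0.0214]
[0.0002, 0.0001, 0.013, -0.0139, -0.0197, -0.0214]
[0.0002, 0.0001, 0.013, -0.0139, -0.0197, -0.0214]
[0.0002, 0.0001, 0.013, -0.0139, -0.0197, -0.0214]
```

play_rows:
  moves:
    - [0.0006,0.0005,0.015,0,0,0]
    - [0.0007,0.0005,0.02,0,0,0]
    - [0,0,0.015,0,0,0]
    - [0,0,0.009,0,0,0]
    - [0,0,0.005,0,0,0]

```text
time_s: 13.35
position: [0.5939, -0.1039, 0.0908]
ee_rot: [0.259, 0.966, -0.0, -0.001]
wrist_force: [0.7, 0.3, -0.8]
finger_gap: 0.0276
gripper_force: 30.0
```

play_rows:
  moves:
    - [0,0,0.003,0,0,0]
    - [0,0,0.003,0,0,0]
    - [0,0,0.002,0,0,0]
    - [0,0,0.002,0,0,0]
    - [0,0,0.001,0,0,0]

```text
time_s: 13.85
position: [0.5948, -0.105, 0.0806]
ee_rot: [0.259, 0.966, -0.0, -0.001]
wrist_force: [-0.1, -0.2, -1.6]
finger_gap: 0.0274
gripper_force: 30.0
```

play_rows:
  moves:
    - [0,0,0.001,0,0,0]
    - [0,0,0.001,0,0,0]
    - [0,0,0.0005,0,0,0]
    - [0,0,0.0005,0,0,0]
    - [0,0,0,0,0,0]

```text
time_s: 14.35
position: [0.5947, -0.1049, 0.0775]
ee_rot: [0.259, 0.966, -0.0, -0.001]
wrist_force: [-0.4, 0.5, -1.4]
finger_gap: 0.027
gripper_force: 30.0
```

play_rows:
  moves:
    - [0,0,0.001,0,0,0]
    - [0,0,0.001,0,0,0]
    - [0,0,0.0005,0,0,0]
    - [0,0,0.0005,0,0,0]
    - [0,0,0,0,0,0]

```text
time_s: 14.85
position: [0.5949, -0.105, 0.0763]
ee_rot: [0.259, 0.966, -0.0, -0.0]
wrist_force: [-4.1, 1.1, 9.7]
finger_gap: 0.0275
gripper_force: 30.0
```

play_rows:
  moves:
    - [0,0,0,0,0,0]
    - [0,0,0,0,0,0]
    - [0,0,0,0,0,0]
    - [0,0,0,0,0,0]
    - [0,0,0,0,0,0]
  fingers: 0.55

```text
time_s: 15.35
position: [0.5947, -0.1049, 0.0743]
ee_rot: [0.259, 0.966, -0.0, -0.001]
wrist_force: [0.2, -0.3, -0.4]
finger_gap: 0.0508
gripper_force: 0.0
```

play_rows:
  moves:
    - [0,0,-0.01,0,0,0]
    - [0,0,-0.02,0,0,0]
    - [0,0,-0.025,0,0,0]
    - [0,0,-0.02,0,0,0]
    - [0,0,-0.02,0,0,0]

```text
time_s: 15.85
position: [0.595, -0.1049, 0.1713]
ee_rot: [0.259, 0.966, -0.0, -0.0]
wrist_force: [1.3, 0.4, 0.6]
finger_gap: 0.0512
gripper_force: 0.0
```

```bash
python3 to.py .444 -.096 .10 92 5
```

```text
pos [ 0.595  -0.1049  0.1713] yawY 60.0 q [-0.36  0.39  1.47 -0.    1.28 -1.4 ] gap 0.0512 t 15.8 F [1.3 0.4 0.6]
total shift tool mm [135.2 -67.8  71.4] rot [-4.000e-02 -2.000e-02 -3.203e+01]
--
[0.027, -0.0136, 0.0143, -0.0084, -0.0036, -6.406]
[0.0284, -0.0105, 0.0143, -0.0084, -0.0036, -6.406]
[0.0294, -0.0072, 0.0143, -0.0084, -0.0036, -6.406]
[0.03, -0.0039, 0.0143, -0.0084, -0.0036, -6.406]
[0.0303, -0.0005, 0.0143, -0.0084, -0.0036, -6.406]
```

play_rows:
  moves:
    - [0.027,-0.0136,0.0143,0,0,-6.4]
    - [0.0284,-0.0105,0.0143,0,0,-6.4]
    - [0.0294,-0.0072,0.0143,0,0,-6.4]
    - [0.03,-0.0039,0.0143,0,0,-6.4]
    - [0.0303,-0.0005,0.0143,0,0,-6.4]

```text
time_s: 16.35
position: [0.4429, -0.0959, 0.0985]
ee_rot: [-0.02, 1.0, -0.0, -0.0]
wrist_force: [0.7, -0.4, 0.1]
finger_gap: 0.0513
gripper_force: 0.0
```

```bash
python3 to.py .444 -.096 .028 92 5; python3 - <<'E'
from h import *
for n in("top","side"):
    p,d=env.get_image(n);X=cloud(n,d);c=(.595,-.1055)
    m=(np.hypot(X[...,0]-c[0],X[...,1]-c[1])<.075)
    b=X[m&(abs(X[...,2]-.071)<.008)];A=np.c_[b[:,:2]-c,np.ones(len(b))]
    print(n,len(b),"plane",np.linalg.lstsq(A,b[:,2],rcond=None)[0],cv2.minEnclosingCircle(b[:,:2].astype(np.float32)))
    c=(.444,-.096);m=(abs(X[...,0]-c[0])<.045)&(abs(X[...,1]-c[1])<.025)&(abs(X[...,2]-.047)<.006)
    print(m.sum(),cv2.minAreaRect(X[m][:,:2].astype(np.float32)) if m.sum()>5 else '')
E
```

```text
pos [ 0.4429 -0.0959  0.0985] yawY 92.2 q [-0.46  0.21  1.92 -0.    1.01 -2.07] gap 0.0513 t 16.4 F [ 0.7 -0.4  0.1]
total shift tool mm [-1.2 -0.1 70.5] rot [-0.05 -0.02  0.24]
--
[-0.0002, -0.0, 0.0141, -0.0107, -0.003, 0.0488]
[-0.0002, -0.0, 0.0141, -0.0107, -0.003, 0.0488]
[-0.0002, -0.0, 0.0141, -0.0107, -0.003, 0.0488]
[-0.0002, -0.0, 0.0141, -0.0107, -0.003, 0.0488]
[-0.0002, -0.0, 0.0141, -0.0107, -0.003, 0.0488]
top 34 plane [-0.03853386  0.1630059   0.06367789] ((0.5903788805007935, -0.07098100334405899), 0.04591847211122513)
0 
side 339 plane [0.00670444 0.00474262 0.07037952] ((0.5935207605361938, -0.11016207933425903), 0.06205124780535698)
71 ((0.4416709244251251, -0.09752719104290009), (0.06532935053110123, 0.015046280808746815), 3.7163314819335938)
```

The large round lid is home and flat. Next is the oblong lid.

play_rows:
  moves:
    - [-0.0005,0,0.02,0,0,0.1]
    - [-0.0005,0,0.02,0,0,0.1]
    - [0,0,0.017,0,0,0]
    - [0,0,0.009,0,0,0]
    - [0,0,0.004,0,0,0]

```text
time_s: 16.95
position: [0.4451, -0.096, 0.0281]
ee_rot: [-0.015, 1.0, -0.0, -0.001]
wrist_force: [-0.9, -0.7, 0.7]
finger_gap: 0.0514
gripper_force: 0.0
```

play_rows:
  moves:
    - [0,0,0,0,0,0]
    - [0,0,0,0,0,0]
    - [0,0,0,0,0,0]
    - [0,0,0,0,0,0]
    - [0,0,0,0,0,0]
  fingers: 0

```text
time_s: 17.45
position: [0.4448, -0.096, 0.0286]
ee_rot: [-0.015, 1.0, -0.0, -0.0]
wrist_force: [-0.1, -0.5, -0.1]
finger_gap: 0.0157
gripper_force: 0.0
```

play_rows:
  moves:
    - [0,0,0,0,0,0]
    - [0,0,0,0,0,0]
    - [0,0,0,0,0,0]
    - [0,0,0,0,0,0]
    - [0,0,0,0,0,0]

```text
time_s: 17.95
position: [0.4448, -0.096, 0.0286]
ee_rot: [-0.015, 1.0, -0.0, -0.0]
wrist_force: [-0.8, 0.7, 5.8]
finger_gap: 0.0149
gripper_force: 30.0
```

play_rows:
  moves:
    - [0,0,-0.006,0,0,0]
    - [0,0,-0.02,0,0,0]
    - [0,0,-0.03,0,0,0]
    - [0,0,-0.036,0,0,0]
    - [0,0,-0.036,0,0,0]

```text
time_s: 18.45
position: [0.444, -0.0955, 0.1572]
ee_rot: [-0.015, 1.0, 0.0, -0.001]
wrist_force: [0.6, -0.0, -1.6]
finger_gap: 0.0151
gripper_force: 30.0
```

```bash
python3 to.py .6215 .0704 .155 104.3 10
```

```text
pos [ 0.444  -0.0955  0.1572] yawY 91.8 q [-0.46  0.14  1.84 -0.    1.16 -2.06] gap 0.0151 t 18.4 F [ 0.6 -0.  -1.6]
total shift tool mm [-182.5  160.3    1.8] rot [  0.05  -0.16 -12.54]
--
[-0.0182, 0.016, 0.0002, 0.0051, -0.0163, -1.2541]
[-0.0186, 0.0156, 0.0002, 0.0051, -0.0163, -1.2541]
[-0.0189, 0.0152, 0.0002, 0.0051, -0.0163, -1.2541]
[-0.0193, 0.0148, 0.0002, 0.0051, -0.0163, -1.2541]
[-0.0196, 0.0144, 0.0002, 0.0051, -0.0163, -1.2541]
--
[-0.0199, 0.0139, 0.0002, 0.0051, -0.0163, -1.2541]
[-0.0202, 0.0135, 0.0002, 0.0051, -0.0163, -1.2541]
[-0.0205, 0.0131, 0.0002, 0.0051, -0.0163, -1.2541]
[-0.0208, 0.0126, 0.0002, 0.0051, -0.0163, -1.2541]
[-0.021, 0.0122, 0.0002, 0.0051, -0.0163, -1.2541]
```

play_rows:
  moves:
    - [-0.0182,0.016,0,0,0,-1.25]
    - [-0.0186,0.0156,0,0,0,-1.25]
    - [-0.0189,0.0152,0,0,0,-1.25]
    - [-0.0193,0.0148,0,0,0,-1.25]
    - [-0.0196,0.0144,0,0,0,-1.25]

```text
time_s: 18.95
position: [0.5337, -0.0122, 0.1559]
ee_rot: [-0.07, 0.998, 0.0, -0.001]
wrist_force: [0.7, -0.6, -1.6]
finger_gap: 0.015
gripper_force: 30.0
```

play_rows:
  moves:
    - [-0.025,0.0174,0,0,0,-1.25]
    - [-0.0253,0.0169,0,0,0,-1.25]
    - [-0.0205,0.0131,0,0,0,-1.25]
    - [-0.0186,0.0113,0,0,0,-1.25]
    - [-0.013,0.0075,0,0,0,-1.25]

```text
time_s: 19.45
position: [0.6232, 0.0714, 0.1553]
ee_rot: [-0.125, 0.992, 0.0, -0.001]
wrist_force: [-0.4, 0.6, -1.6]
finger_gap: 0.0147
gripper_force: 30.0
```

```bash
python3 lidat.py; python3 to.py .6215 .0704 .091 104.3 5
```

```text
side 472 0.1491 ((0.624985933303833, 0.07308515906333923), (0.1601381152868271, 0.09404429793357849), 14.020617485046387) ((0.6234624981880188, 0.06718425452709198), 0.08629706501960754)
pos [0.6233 0.0716 0.1552] yawY 104.4 q [-0.06  0.44  1.43  0.    1.28 -1.88] gap 0.0146 t 19.6 F [-0.  -0.3 -1.7]
total shift tool mm [ 1.9 -0.7 64.2] rot [ 0.04 -0.12  0.08]
--
[0.0004, -0.0001, 0.0128, 0.008, -0.0236, 0.0152]
[0.0004, -0.0001, 0.0128, 0.008, -0.0236, 0.0152]
[0.0004, -0.0001, 0.0128, 0.008, -0.0236, 0.0152]
[0.0004, -0.0001, 0.0128, 0.008, -0.0236, 0.0152]
[0.0004, -0.0001, 0.0128, 0.008, -0.0236, 0.0152]
```

play_rows:
  moves:
    - [0.0013,-0.0006,0.015,0,0,0]
    - [0.0013,-0.0006,0.02,0,0,0]
    - [0,0,0.014,0,0,0]
    - [0,0,0.009,0,0,0]
    - [0,0,0.005,0,0,0]

```text
time_s: 20.05
position: [0.6198, 0.0681, 0.092]
ee_rot: [-0.124, 0.992, 0.0, -0.002]
wrist_force: [0.1, -0.4, -1.3]
finger_gap: 0.0146
gripper_force: 30.0
```

play_rows:
  moves:
    - [0,0,0.003,0,0,0]
    - [0,0,0.003,0,0,0]
    - [0,0,0.002,0,0,0]
    - [0,0,0.002,0,0,0]
    - [0,0,0.001,0,0,0]

```text
time_s: 20.55
position: [0.6205, 0.0684, 0.082]
ee_rot: [-0.124, 0.992, -0.0, -0.001]
wrist_force: [0.4, -0.5, -1.7]
finger_gap: 0.0149
gripper_force: 30.0
```

play_rows:
  moves:
    - [0,0,0.001,0,0,0]
    - [0,0,0.001,0,0,0]
    - [0,0,0.0005,0,0,0]
    - [0,0,0.0005,0,0,0]
    - [0,0,0,0,0,0]

```text
time_s: 21.05
position: [0.6204, 0.0684, 0.0789]
ee_rot: [-0.124, 0.992, -0.0, -0.001]
wrist_force: [-0.8, -0.2, -1.5]
finger_gap: 0.0147
gripper_force: 30.0
```

play_rows:
  moves:
    - [0,0.001,0.001,0,0,0]
    - [0,0,0.001,0,0,0]
    - [0,0,0.0005,0,0,0]
    - [0,0,0.0005,0,0,0]
    - [0,0,0,0,0,0]

```text
time_s: 21.55
position: [0.6201, 0.0694, 0.0766]
ee_rot: [-0.124, 0.992, -0.0, -0.001]
wrist_force: [-3.2, 0.3, 3.7]
finger_gap: 0.0148
gripper_force: 30.0
```

play_rows:
  moves:
    - [0,0,0,0,0,0]
    - [0,0,0,0,0,0]
    - [0,0,0,0,0,0]
    - [0,0,0,0,0,0]
    - [0,0,0,0,0,0]
  fingers: 0.45

```text
time_s: 22.05
position: [0.6202, 0.0693, 0.0758]
ee_rot: [-0.124, 0.992, -0.0, -0.001]
wrist_force: [0.7, 0.2, 0.2]
finger_gap: 0.0417
gripper_force: 0.0
```

play_rows:
  moves:
    - [0,0,-0.01,0,0,0]
    - [0,0,-0.02,0,0,0]
    - [0,0,-0.025,0,0,0]
    - [0,0,-0.025,0,0,0]
    - [0,0,-0.02,0,0,0]
  fingers: 0.65

```text
time_s: 22.55
position: [0.6209, 0.0694, 0.1785]
ee_rot: [-0.124, 0.992, -0.0, 0.0]
wrist_force: [1.1, 0.8, -0.2]
finger_gap: 0.0602
gripper_force: 0.0
```

```bash
python3 to.py .3975 -.295 .16 104 10; python3 - <<'E'
from h import *
for n in("top","side"):
    f=np.load(f"/tmp/{n}0.npz");X=cloud(n,f["d"]);m=(X[...,2]>.1)&(X[...,2]<.5)&(X[...,0]>.2);r=np.where(m,np.hypot(X[...,0]-.3975,X[...,1]+.295),9);i=r.argmin();print(n,r.min(),X.reshape(-1,3)[i])
E
```

```text
pos [0.6209 0.0694 0.1785] yawY 104.3 q [-0.07  0.42  1.4  -0.    1.32 -1.89] gap 0.0602 t 22.6 F [ 1.1  0.8 -0.2]
total shift tool mm [ 306.3 -298.    18.4] rot [-0.04  0.04  0.27]
--
[0.0306, -0.0298, 0.0018, -0.0037, 0.004, 0.0271]
[0.0306, -0.0298, 0.0018, -0.0037, 0.004, 0.0271]
[0.0306, -0.0298, 0.0018, -0.0037, 0.004, 0.0271]
[0.0306, -0.0298, 0.0018, -0.0037, 0.004, 0.0271]
[0.0306, -0.0299, 0.0018, -0.0037, 0.004, 0.0271]
--
[0.0306, -0.0299, 0.0018, -0.0037, 0.004, 0.0271]
[0.0305, -0.0299, 0.0018, -0.0037, 0.004, 0.0271]
[0.0305, -0.0299, 0.0018, -0.0037, 0.004, 0.0271]
[0.0305, -0.0299, 0.0018, -0.0037, 0.004, 0.0271]
[0.0305, -0.0299, 0.0018, -0.0037, 0.004, 0.0271]
top 0.17170192351114744 [ 0.30516566 -0.4397616   0.14076012]
side 0.5894270969373546 [0.7384534  0.1858067  0.25015859]
```

play_rows:
  moves:
    - [0.0306,-0.0298,0.0018,0,0,0]
    - [0.0306,-0.0298,0.0018,0,0,0]
    - [0.0306,-0.0298,0.0018,0,0,0]
    - [0.0306,-0.0298,0.0018,0,0,0]
    - [0.0306,-0.0298,0.0018,0,0,0]

```text
time_s: 23.05
position: [0.5079, -0.114, 0.1681]
ee_rot: [-0.124, 0.992, -0.0, -0.0]
wrist_force: [0.9, -1.2, 0.1]
finger_gap: 0.0605
gripper_force: 0.0
```

play_rows:
  moves:
    - [0.035,-0.034,0.005,0,0,0]
    - [0.035,-0.034,0.01,0,0,0]
    - [0.034,-0.034,0.015,0,0,0]
    - [0.03,-0.029,0.02,0,0,0]
    - [0.019,-0.018,0.02,0,0,0]

```text
time_s: 23.55
position: [0.3961, -0.2976, 0.0981]
ee_rot: [-0.123, 0.992, -0.001, -0.0]
wrist_force: [0.7, -0.6, -0.5]
finger_gap: 0.0606
gripper_force: 0.0
```

```bash
python3 to.py .3975 -.295 .028 104 5; python3 - <<'E'
from h import *
for n in("top","side"):
    p,d=env.get_image(n);cv2.imwrite(f"pics/{n}2.png",p[...,::-1]);X=cloud(n,d);c=(.62,.0695)
    m=(np.hypot(X[...,0]-c[0],X[...,1]-c[1])<.09)
    b=X[m&(abs(X[...,2]-.071)<.008)];A=np.c_[b[:,:2]-c,np.ones(len(b))]
    print(n,len(b),"plane",np.linalg.lstsq(A,b[:,2],rcond=None)[0],cv2.minAreaRect(b[:,:2].astype(np.float32)))
    c=(.3975,-.295);m=(np.hypot(X[...,0]-c[0],X[...,1]-c[1])<.04)&(abs(X[...,2]-.048)<.006)
    print(m.sum(),cv2.minAreaRect(X[m][:,:2].astype(np.float32)) if m.sum()>5 else '')
E
```

```text
pos [ 0.3961 -0.2976  0.0981] yawY 104.2 q [-0.87  0.28  1.83 -0.    1.03 -2.69] gap 0.0606 t 23.6 F [ 0.7 -0.6 -0.5]
total shift tool mm [-2.   2.3 70.1] rot [-0.16 -0.04  0.15]
--
[-0.0004, 0.0005, 0.014, -0.0315, -0.0075, 0.0307]
[-0.0004, 0.0005, 0.014, -0.0315, -0.0075, 0.0307]
[-0.0004, 0.0005, 0.014, -0.0315, -0.0075, 0.0307]
[-0.0004, 0.0004, 0.014, -0.0315, -0.0075, 0.0307]
[-0.0004, 0.0004, 0.014, -0.0315, -0.0075, 0.0307]
top 1147 plane [-0.0030273   0.00333284  0.07004859] ((0.6207101941108704, 0.07054190337657928), (0.1505821943283081, 0.09272314608097076), 14.496024131774902)
0 
side 561 plane [0.00343611 0.0008019  0.07053897] ((0.6198402047157288, 0.06864898651838303), (0.15478770434856415, 0.09337792545557022), 14.238332748413086)
49 ((0.39518818259239197, -0.29323798418045044), (0.030910007655620575, 0.018465645611286163), 13.062644958496094)
```

View pics/top2.png

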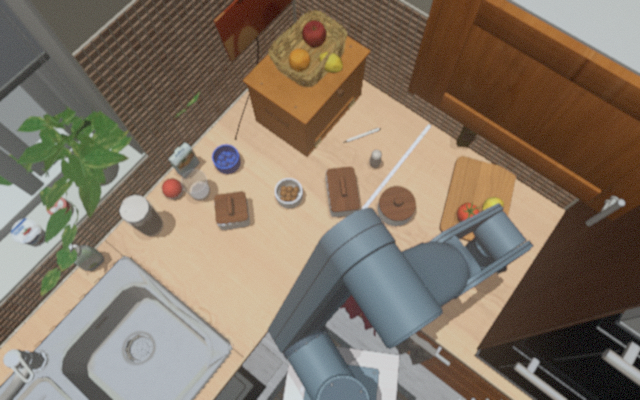

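The top view shows the square (231,210), oblong (343,190) and large round (397,204) dishes closed, and salt and tumbler in place. The small dish at (288,193) is still open. Next is the small lid.

play_rows:
  moves:
    - [-0.001,0.001,0.02,0,0,0]
    - [-0.001,0.001,0.02,0,0,0]
    - [0,0,0.017,0,0,0]
    - [0,0,0.009,0,0,0]
    - [0,0,0.004,0,0,0]

```text
time_s: 24.15
position: [0.3991, -0.2915, 0.0275]
ee_rot: [-0.125, 0.992, 0.0, -0.001]
wrist_force: [-0.5, 0.0, -0.4]
finger_gap: 0.0606
gripper_force: 0.0
```

play_rows:
  moves:
    - [0,0,0,0,0,0]
    - [0,0,0,0,0,0]
    - [0,0,0,0,0,0]
    - [0,0,0,0,0,0]
    - [0,0,0,0,0,0]
  fingers: 0

```text
time_s: 24.65
position: [0.399, -0.2929, 0.0281]
ee_rot: [-0.124, 0.992, -0.001, -0.0]
wrist_force: [-0.2, -0.3, 2.5]
finger_gap: 0.0273
gripper_force: 30.0
```

play_rows:
  moves:
    - [0,0,0,0,0,0]
    - [0,0,0,0,0,0]
    - [0,0,0,0,0,0]
    - [0,0,0,0,0,0]
    - [0,0,0,0,0,0]

```text
time_s: 25.15
position: [0.399, -0.2928, 0.0281]
ee_rot: [-0.124, 0.992, -0.001, -0.0]
wrist_force: [0.6, -1.7, 5.5]
finger_gap: 0.0273
gripper_force: 30.0
```

play_rows:
  moves:
    - [0,0,-0.006,0,0,0]
    - [0,0,-0.02,0,0,0]
    - [0,0,-0.03,0,0,0]
    - [0,0,-0.036,0,0,0]
    - [0,0,-0.042,0,0,0]

```text
time_s: 25.65
position: [0.3976, -0.2907, 0.1616]
ee_rot: [-0.124, 0.992, 0.002, -0.002]
wrist_force: [-0.2, -0.3, -1.7]
finger_gap: 0.0274
gripper_force: 30.0
```

```bash
python3 to.py .5937 .238 .16 104 15
```

```text
pos [ 0.3976 -0.2907  0.1616] yawY 104.3 q [-0.86  0.21  1.75 -0.    1.19 -2.68] gap 0.0274 t 25.6 F [-0.2 -0.3 -1.7]
total shift tool mm [-320.3  464.1    2.4] rot [ 0.23 -0.19  0.26]
--
[-0.0214, 0.0309, 0.0002, 0.0155, -0.0125, 0.0173]
[-0.0213, 0.0309, 0.0002, 0.0155, -0.0125, 0.0173]
[-0.0213, 0.031, 0.0002, 0.0155, -0.0125, 0.0173]
[-0.0213, 0.031, 0.0002, 0.0155, -0.0125, 0.0173]
[-0.0213, 0.031, 0.0001, 0.0155, -0.0125, 0.0173]
--
[-0.0213, 0.031, 0.0001, 0.0155, -0.0125, 0.0173]
[-0.0213, 0.031, 0.0001, 0.0155, -0.0125, 0.0173]
[-0.0213, 0.031, 0.0001, 0.0155, -0.0125, 0.0173]
[-0.0213, 0.031, 0.0001, 0.0155, -0.0125, 0.0173]
[-0.0213, 0.031, 0.0001, 0.0155, -0.0125, 0.0173]
--
[-0.0213, 0.031, 0.0001, 0.0155, -0.0125, 0.0173]
[-0.0212, 0.031, 0.0001, 0.0155, -0.0125, 0.0173]
[-0.0212, 0.031, 0.0001, 0.0155, -0.0125, 0.0173]
[-0.0212, 0.031, 0.0001, 0.0155, -0.0125, 0.0173]
[-0.0212, 0.031, 0.0001, 0.0155, -0.0125, 0.0173]
```

play_rows:
  moves:
    - [-0.0213,0.031,0,0,0,0]
    - [-0.0213,0.031,0,0,0,0]
    - [-0.0213,0.031,0,0,0,0]
    - [-0.0213,0.031,0,0,0,0]
    - [-0.0213,0.031,0,0,0,0]

```text
time_s: 26.15
position: [0.4633, -0.1138, 0.1611]
ee_rot: [-0.124, 0.992, 0.0, -0.001]
wrist_force: [-0.2, 0.2, -1.6]
finger_gap: 0.0274
gripper_force: 30.0
```

play_rows:
  moves:
    - [-0.0213,0.031,0,0,0,0]
    - [-0.0213,0.031,0,0,0,0]
    - [-0.0213,0.031,0,0,0,0]
    - [-0.0213,0.031,0,0,0,0]
    - [-0.0213,0.031,0,0,0,0]

```text
time_s: 26.65
position: [0.5282, 0.0626, 0.1608]
ee_rot: [-0.124, 0.992, 0.0, -0.002]
wrist_force: [0.0, -0.9, -0.9]
finger_gap: 0.0274
gripper_force: 30.0
```

play_rows:
  moves:
    - [-0.027,0.0395,0,0,0,0]
    - [-0.027,0.0395,0,0,0,0]
    - [-0.025,0.036,0,0,0,0]
    - [-0.018,0.026,0,0,0,0]
    - [-0.01,0.014,0,0,0,0]

```text
time_s: 27.15
position: [0.5937, 0.2403, 0.1601]
ee_rot: [-0.125, 0.992, 0.0, -0.002]
wrist_force: [-0.2, 0.3, -1.1]
finger_gap: 0.0274
gripper_force: 30.0
```

```bash
python3 lidat.py; python3 to.py .5937 .238 .085 104 5
```

```text
side 201 0.154 ((0.5829734206199646, 0.23402026295661926), (0.07861931622028351, 0.08695773035287857), 32.16307067871094) ((0.5861591696739197, 0.23853550851345062), 0.047261252999305725)
pos [0.5937 0.2398 0.16  ] yawY 104.4 q [ 0.21  0.46  1.38  0.    1.3  -1.61] gap 0.0275 t 27.2 F [-0.4 -0.6 -2. ]
total shift tool mm [ 0.2 -1.8 75. ] rot [ 0.05 -0.19  0.43]
--
[0.0, -0.0004, 0.015, 0.0097, -0.0383, 0.0867]
[0.0001, -0.0004, 0.015, 0.0097, -0.0383, 0.0867]
[0.0001, -0.0004, 0.015, 0.0097, -0.0383, 0.0867]
[0.0001, -0.0004, 0.015, 0.0097, -0.0383, 0.0867]
[0.0001, -0.0003, 0.015, 0.0097, -0.0383, 0.0867]
```

```bash
python3 - <<'E'
from h import *
p,d=env.get_image("side");X=cloud("side",d);s=env.get_state()["position"]
m=(np.hypot(X[...,0]-s[0],X[...,1]-s[1])<.08)&(X[...,2]>.125)&(X[...,2]<.175)
v,u=np.where(m);b=X[m]
hsv=cv2.cvtColor(p,cv2.COLOR_RGB2HSV)[m];w=(hsv[:,1]>90)&(hsv[:,2]<150)
q=b[w];print(len(b),len(q));k=q[(q[:,2]>.145)&(q[:,2]<.163)]
A=np.c_[k[:,:2]-s[:2],np.ones(len(k))];print(np.linalg.lstsq(A,k[:,2],rcond=None)[0]);print(k.min(0),k.max(0))
cv2.imwrite("pics/s3.png",cv2.resize(p[100:230,230:390],None,fx=5,fy=4.6)[...,::-1])
E
```

```text
271 227
[0.04110448 0.03158065 0.15489341]
[0.54347505 0.19309404 0.14555643] [0.62711109 0.28120436 0.16214736]
```

View pics/s3.png

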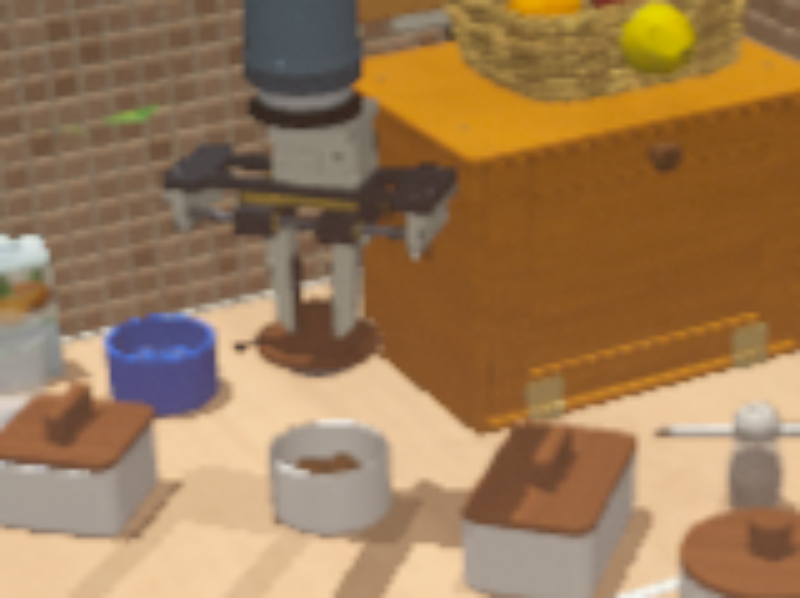

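The crop shows the lid level above the small walnut dish, with the dish at about (330,475). I'll lower it with a +2.5 mm x correction.

play_rows:
  moves:
    - [-0.0012,-0.0003,0.015,0,-0.1,0]
    - [-0.0012,-0.0003,0.02,0,-0.1,0]
    - [0,0,0.02,0,0,0]
    - [0,0,0.014,0,0,0]
    - [0,0,0.006,0,0,0]

```text
time_s: 27.8
position: [0.5955, 0.2361, 0.0843]
ee_rot: [-0.124, 0.992, -0.0, -0.001]
wrist_force: [0.3, -0.3, -0.9]
finger_gap: 0.0274
gripper_force: 30.0
```

play_rows:
  moves:
    - [0,0,0.003,0,0,0]
    - [0,0,0.002,0,0,0]
    - [0,0,0.002,0,0,0]
    - [0,0,0.002,0,0,0]
    - [0,0,0.001,0,0,0]

```text
time_s: 28.3
position: [0.597, 0.2375, 0.0763]
ee_rot: [-0.124, 0.992, 0.0, 0.001]
wrist_force: [0.1, -0.1, -2.1]
finger_gap: 0.0271
gripper_force: 30.0
```

```bash
python3 to.py .5955 .239 .0705 104.2 5; python3 lidat.py
```

```text
pos [0.597  0.2375 0.0763] yawY 104.3 q [ 0.21  0.54  1.48  0.    1.12 -1.61] gap 0.0271 t 28.3 F [ 0.1 -0.1 -2.1]
total shift tool mm [1.1 1.8 5.8] rot [0.   0.15 0.07]
--
[0.0002, 0.0004, 0.0012, 0.0006, 0.0298, 0.0148]
[0.0002, 0.0004, 0.0012, 0.0006, 0.0298, 0.0148]
[0.0002, 0.0004, 0.0012, 0.0006, 0.0298, 0.0148]
[0.0002, 0.0004, 0.0012, 0.0006, 0.0298, 0.0148]
[0.0002, 0.0004, 0.0012, 0.0006, 0.0298, 0.0148]
side 205 0.0702 ((0.5873633623123169, 0.23175948858261108), (0.08032423257827759, 0.08652280271053314), 31.233430862426758) ((0.5916383266448975, 0.2359437495470047), 0.04754922166466713)
```

play_rows:
  moves:
    - [0.0005,0.0013,0.001,0,0,0]
    - [0,0,0.001,0,0,0]
    - [0,0,0.001,0,0,0]
    - [0,0,0.001,0,0,0]
    - [0,0,0,0,0,0]

```text
time_s: 28.9
position: [0.596, 0.2386, 0.0718]
ee_rot: [-0.124, 0.992, 0.0, 0.001]
wrist_force: [-0.6, 0.3, -2.3]
finger_gap: 0.0275
gripper_force: 30.0
```

play_rows:
  moves:
    - [0,0,0.001,0,0,0]
    - [0,0,0.0005,0,0,0]
    - [0,0,0.0005,0,0,0]
    - [0,0,0,0,0,0]
    - [0,0,0,0,0,0]

```text
time_s: 29.4
position: [0.5961, 0.2386, 0.0702]
ee_rot: [-0.124, 0.992, 0.0, 0.001]
wrist_force: [0.1, 0.0, -0.9]
finger_gap: 0.0272
gripper_force: 30.0
```

play_rows:
  moves:
    - [0,0,0.0005,0,0,0]
    - [0,0,0.0005,0,0,0]
    - [0,0,0,0,0,0]
    - [0,0,0,0,0,0]
    - [0,0,0,0,0,0]

```text
time_s: 29.9
position: [0.5961, 0.2386, 0.0701]
ee_rot: [-0.124, 0.992, 0.0, 0.001]
wrist_force: [-2.6, -0.0, 5.4]
finger_gap: 0.0275
gripper_force: 30.0
```

play_rows:
  moves:
    - [0,0,0,0,0,0]
    - [0,0,0,0,0,0]
    - [0,0,0,0,0,0]
    - [0,0,0,0,0,0]
    - [0,0,0,0,0,0]
  fingers: 0.6

```text
time_s: 30.4
position: [0.596, 0.2385, 0.0688]
ee_rot: [-0.124, 0.992, 0.0, 0.001]
wrist_force: [-0.4, -0.5, -0.7]
finger_gap: 0.0556
gripper_force: 0.0
```

play_rows:
  moves:
    - [0,0,-0.01,0,0,0]
    - [0,0,-0.02,0,0,0]
    - [0,0,-0.03,0,0,0]
    - [0,0,-0.03,0,0,0]
    - [0,0,-0.03,0,0,0]

```text
time_s: 30.9
position: [0.5958, 0.2385, 0.191]
ee_rot: [-0.124, 0.992, 0.0, 0.001]
wrist_force: [-0.3, 0.5, -0.5]
finger_gap: 0.0559
gripper_force: 0.0
```

play_rows:
  moves:
    - [0.04,0,0,0,0,0]
    - [0.04,0,0,0,0,0]
    - [0.04,0,0,0,0,0]
    - [0.04,0,0,0,0,0]
    - [0.03,0,0,0,0,0]

```text
time_s: 31.4
position: [0.4094, 0.1913, 0.1893]
ee_rot: [-0.124, 0.992, 0.0, 0.001]
wrist_force: [-0.6, 0.1, 1.1]
finger_gap: 0.0559
gripper_force: 0.0
```

```bash
python3 - <<'E'
from h import *
for n in("top","side"):
    p,d=env.get_image(n);X=cloud(n,d)
    for k,(c,r,z) in dict(sq=((.509,.4057),.08,.069),rs=((.5945,.238),.055,.065),ob=((.62,.0695),.09,.071),rl=((.595,-.1055),.07,.071)).items():
        m=(np.hypot(X[...,0]-c[0],X[...,1]-c[1])<r)
        b=X[m&(abs(X[...,2]-z)<.008)];A=np.c_[b[:,:2]-c,np.ones(len(b))]
        if len(b)>50:print(n,k,len(b),np.round(np.linalg.lstsq(A,b[:,2],rcond=None)[0],4),np.round(cv2.minAreaRect(b[:,:2].astype(np.float32))[0],4))
    if n=="side":cv2.imwrite("pics/s4.png",cv2.resize(p[130:260,200:420],None,fx=3.6,fy=3.6)[...,::-1])
E
```

```text
top sq 837 [-0.0057  0.0044  0.0681] [0.512 0.406]
top ob 1155 [-0.0041 -0.0028  0.07  ] [0.6209 0.0702]
top rl 932 [-0.0038 -0.0047  0.0701] [ 0.5953 -0.1048]
side sq 357 [0.0117 0.0077 0.0684] [0.5093 0.4047]
side rs 227 [0.0229 0.0084 0.0645] [0.592  0.2364]
side ob 562 [0.0045 0.0071 0.0703] [0.6174 0.0681]
side rl 532 [0.012  0.006  0.0705] [ 0.5925 -0.108 ]
```

View pics/s4.png

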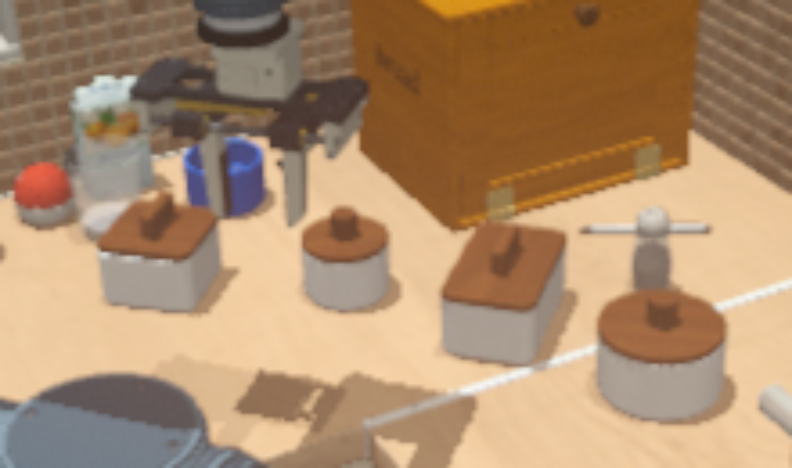

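All four lids sit flat on their dishes: square (158,228), small (344,237), oblong (505,262) and large (662,325). The gripper is clear, so I'll hand the job in.

```bash
python3 -c "
from cell import env
print(env.sign_off())"
```

```text
the job is handed in; nothing more can be done
None
```

All four white dishes are closed with their matching lids; each was lowered to its expected home height, the final camera check showed them flat on the rims, and the job was handed in at about 31.5 s with the gripper open and clear.

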